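Quieten the screw feeder and hang up the ear defenders

ROBOT

A 6-joint arm with a two-finger parallel gripper is mounted at the origin on the work surface. World frame = base frame: x ahead of the robot, y to its left, z up, the work surface at z = 0. Lengths are in m, angles in rad, forces in N, time in s.
With the tool pointing down it reaches from about 0.375 to 0.9 m from the base axis. Payload 3.1 kg.
Tool frame: the origin (TCP) lies on the mounting face of the last link; the fingertips stand 182 mm ahead of it and the grasp point (between the pads) lies 164 mm ahead of it (bot.tcp_to_grasp is the z of the grasp point in the tool frame, in m); z points along the fingers, y is the line along which they close (so a half turn about z gives the same grasp; the last joint's range is limited). The gripper opens to 87 mm and grips with 3 to 60 N. Pads are 19 mm wide; open, the fingers measure 117 mm over their backs; the gripper's body (75 mm by 190 mm) begins 51 mm behind the grasp point.
Start: joints at [-1.367, 0.527, 1.433, -0, 1.181, -0.178], TCP at [0.233, -0.58, 0.405] pointing down, gripper open.
Joint ranges: [-3.08, 3.08], [-0.75, 2.2], [0.22, 2.44], [-1.43, 4.57], [0, 2.65], [-2.85, 2.85]. Speed limits (rad/s): [2.79, 2.79, 3.14, 3.14, 3.14, 3.14].

INTERFACE

Orientations are given as a unit quaternion [x, y, z, w].
In Python, from plant import bot, eyes gives the robot as it stands.
- The arm moves only by the shell command python3 -m jog 'ROWS' [OPENING]. ROWS is text: rows parted by semicolons, each of 6 numbers parted by spaces: the shift along the tool's x, y, z in mm, then the turn, a rotation vector about the tool's x, y, z in degrees. In form: x y z wx wy wz; .... A call has exactly 5 rows; each row shifts and turns the commanded pose from where the row before left it, along the tool's axes as they then stand; what a row does not reach is not made up. A row lasts 1/10 s, in which the tool goes at most 50 mm and 8.59 degrees, less where a joint would pass 70% of its speed; a pose out of reach is approached as far as the arm can. A call with a gripper value outside its range is refused whole. OPENING is the opening, from 0 (shut) to 1 (fully open), set as the call begins (- or left out, the last holds). The fingers move at their own pace and stop on an object; the grip force is fixed at half the most. Time passes only in rows, so rows that do not move let the fingers close, or fill a call up. It gives the time, the measured TCP pose, the force, the opening and the grip force at its end, in the units of the state.
- bot.get_state(): the state, without advancing time (a new reading comes with each control period).
- eyes.read_camera(name): name is "scene" or "side" or "wrist"; returns the picture (384x512x3 uint8, red, green, blue); there is no depth.
- eyes.calibration(name): a dict with "fx", "fy", "cx", "cy" (pixels), "R" (3x3) and "t" (3): a world point X has camera coordinates R X + t. Camera axes: x right, y down, z forward; pixel columns grow to the right and rows downward; lengths in m; the calibration is good to about 2 mm. A picture is of the moment at which its call begins: read the wrist's pose just before it. calibration takes no time and is no camera call; for the wrist camera it gives the pose at the moment of the call.
- bot.sign_off(): hands the job in; it is judged then, once.
The state is a dict: "clock": time; "joint_pos": joint angles; "qd": joint speeds; "tau": joint torques, N m; "ee_pos": TCP position; "eef_rot": TCP orientation; "force": force on the tool from outside, world axes, zero at the start; "moment": the same for the moment, N m; "grip_width": finger opening in m; "grip_force": force on a finger pad.
Only numpy, scipy, OpenCV 4.12 (cv2) and the standard library are available. Lean on these libraries where they do the work, as an engineer would, in place of code of your own. Each camera call takes 0.05 s, during which the arm holds its last target. There are 200 camera calls.

TASK

The screw run is over: first switch the feeder off by turning the big knob on top of the grey controller fully anticlockwise (seen from above) to its stop. Then hang the ear defenders over the horizontal rail, headband resting squarely across the bar with one cup hanging on each side, and let go. Leave everything else on the bench where it is.

Things in the scene. Friction and masses are not known exactly. Their poses are not given: they have to be found in the camera images.
- controller: Grey control box of the screw feeder, fixed to the bench, 160 (x) x 150 (y) mm, top face 70 mm above the bench. Origin: centre of its underside on the bench, z up. The knob stands in the middle of its top.
- feed_knob (a joint): Angle of the black knob in rad: 0 at the anticlockwise end stop (off), growing clockwise seen from above, to 4.71 at the other stop. At 0 its grip bar lies along the controller's x axis, the white pointer mark towards -x; ten black marks around it show the range. It stays where it is left; friction about 0.05 N m.
- feed_knob_grip (a point): Point on the knob's vertical axis at the height to grip, 107 mm above the bench; turns with the knob, x along the grip bar. The bar is 65 mm long, 14 mm thick, its top 114 mm above the bench. Under it is a disc of 68 mm diameter, top 84 mm above the bench.
- ear_defenders: Rigid ear defenders (0.25 kg) standing on two grey cups under a black headband arch: 166 mm wide (y, cup to cup), 66 deep (x), 150 tall. Origin: centre of underside; z up to the headband. Cups 75 mm tall, 78 mm gap between cushions. Atop the arch a rubber pad, 30 mm (x) x 50 mm (y), 132 to 150 mm up, to grip from above across x; headband 26 mm wide, 6 thick.
- crown (a point): Middle of the underside of the headband on the ear defenders, 128 mm above their origin: the place that rests on the rail.
- rail: Fixed steel hanging rail on two posts: a flat-topped horizontal bar along its y axis, 240 mm long, 20 mm wide, 16 mm high; posts 220 mm apart (at y = +-110 mm), each 20 mm thick on a foot of 70 mm diameter. Origin: on the bench under the middle of the bar.
- rail_mid (a point): Middle of the rail's bar, on its axis, 150 mm above the bench (the bar's top is at 158 mm); y along the bar, z up.
- driver: Bystander: grey electric screwdriver lying on the bench, 210 mm long along x, 40 mm thick; origin under its body.
- bottle: Bystander: white bottle, 56 mm diameter, 140 mm tall; origin at centre of underside.
- tape_roll: Bystander: clear roll of tape lying flat, 80 mm diameter, 48 mm high; origin at centre of underside.
Mind the look-alikes: they are no part of the job. What is meant by the ear_defenders is not white, and is the smaller of those in its own colour. Leave any turquoise look-alike of the controller alone.

How it is judged:
On the way, in this order (a step that is already met when the one before it is completed fails the run):
1. the knob is turned anticlockwise to its stop (value of joint feed_knob below 0.09 rad), for 0.2 s.
2. the ear defenders hang over the rail (x of crown in the frame of rail_mid between -0.03 and 0.03 m and y of crown in the frame of rail_mid between -0.095 and 0.095 m and z of crown in the frame of rail_mid between -0.003 and 0.022 m and angle between ear_defenders's own z axis and vertical below 0.45 rad and angle between the x axis of ear_defenders and the y axis of rail, either way round below 0.6 rad and contact force between ear_defenders and rail above 0.5 N), for 0.2 s.
At the end, for the whole second after the job is handed in: The knob is within 0.09 rad of its anticlockwise stop; the ear defenders hang still on the rail: crown within 30 mm sideways of the bar axis, 3 mm below to 22 mm above it, within 95 mm of mid-bar along it, upright within 0.45 rad, square across it within 0.6 rad, borne by the rail (all of step 2 and value of joint feed_knob below 0.09 rad and linear speed of ear_defenders below 0.08 m/s and angular speed of ear_defenders below 0.8 rad/s); the robot touches nothing.
It fails at once if a bystander (screwdriver, bottle or tape roll) is pushed more than 40 mm from its place (distance of any of driver, bottle, tape_roll from where it was at the start of the episode above 0.04 m).
It also fails if it takes over 69 s, if anything falls off the work surface, if the arm or the gripper's body presses on something with over 40 N, if the wrist force passes 120 N, or if a joint passes its speed limit or range.

## Working session

There is one attempt and no reset: what is moved stays moved. The work goes in short steps, Python scripts to look and compute and a shell command to move; the robot and the scene stay as the last step left them, time stands still between calls to the robot, and variables do not carry over. Pictures are saved under pics/ and viewed, at most 10 in all, crops included, and the job is handed in when it is done.

```bash
mkdir -p pics; ls; python3 - <<'E'
from plant import bot, eyes
import cv2,numpy as np
for n in("scene","side"):
    im=eyes.read_camera(n); cv2.imwrite(f"pics/{n}0.png",im[:,:,::-1]); 
    c=eyes.calibration(n); print(n,c)
s=bot.get_state();print(s)
a=cv2.imread("pics/scene0.png");b=cv2.imread("pics/side0.png")
E
```

```text
pics
scene {'fx': 363.9248241258764, 'fy': 363.9248241258764, 'cx': 258.88226856932465, 'cy': 191.71862640471582, 'R': array([[-0.14802494,  0.98881914, -0.01803669],
       [ 0.7637955 ,  0.10271566, -0.63723302],
       [-0.62825556, -0.10810272, -0.77046009]]), 't': array([-0.03765856, -0.28681497,  1.67566476])}
side {'fx': 374.88702175949163, 'fy': 374.88702175949163, 'cx': 250.59101987809234, 'cy': 190.96029642063496, 'R': array([[-0.99829632, -0.05775004,  0.00833029],
       [-0.04978825,  0.76867914, -0.63769389],
       [ 0.03042353, -0.63702222, -0.77024483]]), 't': array([0.44114684, 0.01937241, 1.34304942])}
{'clock': 0.1, 'joint_pos': array([-1.36649274e+00,  5.28395739e-01,  1.43378449e+00,  4.21075327e-07,
        1.18143395e+00, -1.78472641e-01]), 'qd': array([ 0.00066016, -0.00104911, -0.00240792,  0.00050298,  0.00253133,
        0.0011794 ]), 'tau': array([-2.20510328e-04, -4.40985596e+01, -1.77150518e+01,  6.35004533e-02,
        5.34352195e-02, -4.47154548e-05]), 'ee_pos': array([ 0.23341425, -0.57943967,  0.40385201]), 'eef_rot': array([ 9.81740646e-01,  1.90221668e-01, -1.28594292e-05, -1.01068073e-03]), 'force': array([-0.40718014,  0.01349421,  0.35514169]), 'moment': array([0.01700241, 0.01532118, 0.02418892]), 'grip_force': 0.0, 'grip_width': 0.08677913510969894}
```

```bash
python3 - <<'E'
import cv2
for n in("scene","side"):
    a=cv2.imread(f"pics/{n}0.png"); cv2.imwrite(f"pics/{n}0b.png",cv2.resize(a,(800,600),interpolation=cv2.INTER_CUBIC))
E
```

```text
(no output)
```

View pics/scene0b.png

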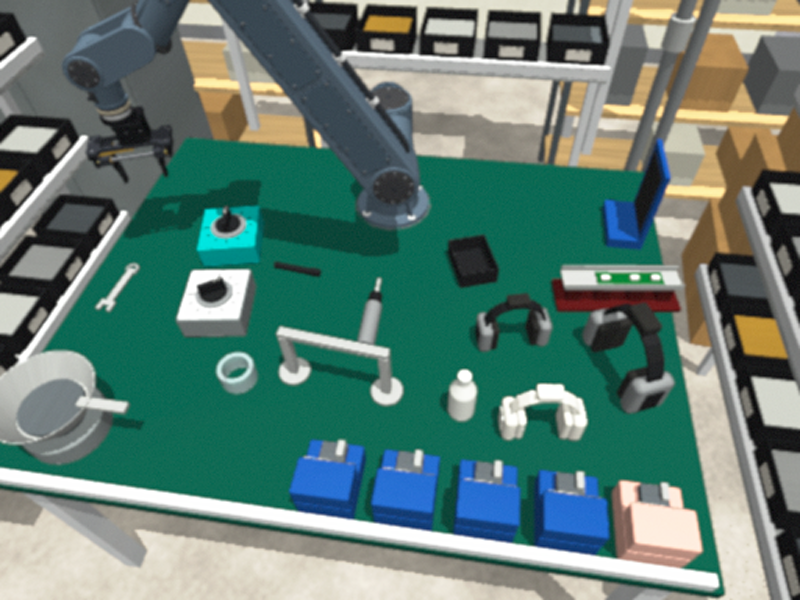

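View pics/side0b.png

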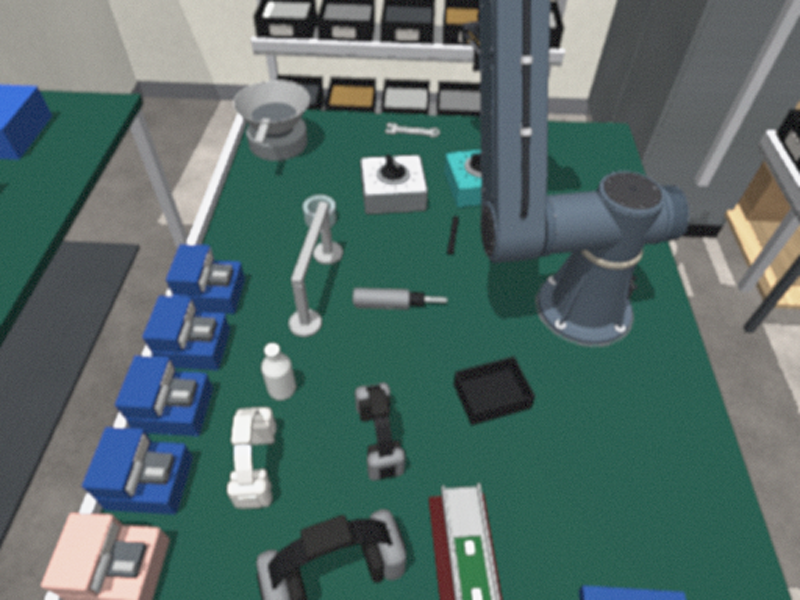

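Ear-defender candidates in the enlarged scene view are the small black pair (517,320), the big black pair (635,350) and the white pair (545,410). I choose the small black one. Controller candidates are the grey box (215,300) and the turquoise one (230,235), and I choose the grey one. Next is a close crop to check both choices.

```bash
python3 - <<'E'
import cv2,numpy as np
a=cv2.imread("pics/scene0.png");b=cv2.imread("pics/side0.png")
def c(im,x,y,w): return cv2.resize(im[y:y+75,x:x+w],None,fx=4,fy=4,interpolation=cv2.INTER_CUBIC)
m=np.vstack([np.hstack([c(a,106,155,60),c(a,300,170,60),c(a,175,200,80)]),np.hstack([c(b,221,75,60),c(b,213,238,60),c(b,165,122,80)])])
for x in range(0,800,40): m[::20,x]=(0,255,255)
cv2.imwrite("pics/crop1.png",m)
E
```

```text
(no output)
```

View pics/crop1.png

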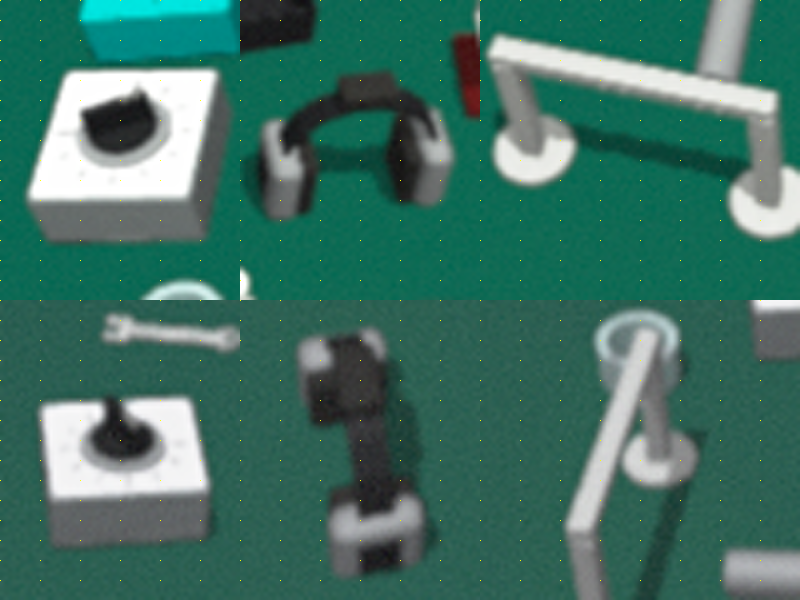

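The crops confirm the choices: the small black defenders with a grey cup on each side, and the grey box with its black knob. The rail bar's ends are clear in both views. Now I triangulate.

```bash
cat > h.py <<'E'
import numpy as np,cv2
from plant import bot,eyes
def tri(obs):  # [(calib,u,v)]
    A=[];b=[]
    for c,u,v in obs:
        R,t=c["R"],c["t"]; d=[(u-c["cx"])/c["fx"],(v-c["cy"])/c["fy"]]
        for i in(0,1): A.append(R[i]-d[i]*R[2]); b.append(d[i]*t[2]-t[i])
    X=np.linalg.lstsq(np.array(A),np.array(b),rcond=None)[0]
    e=[np.round(proj(c,X)-[u,v],1) for c,u,v in obs]
    return X,e
def proj(c,X):
    p=c["R"]@X+c["t"]; return np.array([c["fx"]*p[0]/p[2]+c["cx"],c["fy"]*p[1]/p[2]+c["cy"]])
def onz(c,u,v,z):
    r=c["R"].T@np.array([(u-c["cx"])/c["fx"],(v-c["cy"])/c["fy"],1]); o=-c["R"].T@c["t"]
    return o+r*(z-o[2])/r[2]
E
python3 - <<'E'
from h import *
np.set_printoptions(precision=4,suppress=True)
S=eyes.calibration("scene");D=eyes.calibration("side")
sc=[(106,155,0,0),(300,170,240,0),(175,200,480,0)];sd=[(221,75,0,300),(213,238,240,300),(165,122,480,300)]
f=lambda o,p:(o[0]+(p[0]-o[2])/4,o[1]+(p[1]-o[3])/4)
for n,k,p,q in [("c--",0,(68,70),(193,398)),("c-+",0,(220,70),(210,490)),("c++",0,(207,200),(52,499)),("c+-",0,(28,198),(40,405)),
 ("pad",1,(368,84),(350,368)),("barL",2,(493,45),(647,328)),("barR",2,(775,97),(580,525)),("cupL",1,(283,217),(340,350)),]:
    u=f(sc[k],p);v=f(sd[k],q);X,e=tri([(S,*u),(D,*v)]);print(n,X,e)
# ear ground / cup-top lines
for p in [(280,125),(435,112)]: print("cup scene z75",onz(S,*f(sc[1],p),.1))
for p in [(340,345),(375,525)]: print("cup side z75",onz(D,*f(sd[1],p),.075))
E
```

```text
c-- [ 0.3906 -0.4417  0.069 ] [array([-0.4, -0.7]), array([-0.3,  0.6])]
c-+ [ 0.3701 -0.2938  0.0688] [array([-0.5, -0.8]), array([-0.4,  0.8])]
c++ [ 0.5266 -0.2555  0.0757] [array([-1.2, -1.9]), array([-1.1,  1.8])]
c+- [ 0.5498 -0.4143  0.0729] [array([-0.4, -0.6]), array([-0.3,  0.5])]
pad [0.4508 0.3581 0.154 ] [array([-0.4, -0.4]), array([-0.4,  0.5])]
barL [ 0.6076 -0.1351  0.1599] [array([-0.4, -0.7]), array([-0.4,  0.6])]
barR [0.6287 0.1013 0.1625] [array([-0.5, -0.6]), array([-0.5,  0.7])]
cupL [0.4811 0.2858 0.0172] [array([-4.4, -5.4]), array([-5.3,  6.3])]
cup scene z75 [0.4636 0.2906 0.1   ]
cup scene z75 [0.4308 0.4246 0.1   ]
cup side z75 [0.4631 0.2922 0.075 ]
cup side z75 [0.4281 0.4316 0.075 ]
```

```bash
python3 -m jog '30 -13 0 0 0 0; 42 -18 0 0 0 0; 42 -18 0 0 0 0; 42 -18 0 0 0 0; 42 -18 0 0 0 0' && python3 -m jog '42 -18 0 0 0 0; 35 -16 0 0 0 0; 10 -5 0 0 0 0; 0 0 0 0 0 0; 0 0 0 0 0 0'
python3 - <<'E'
from h import *
import pickle
c=eyes.calibration("wrist");im=eyes.read_camera("wrist");pickle.dump(c,open("w1.pkl","wb"))
s=bot.get_state();print(s["ee_pos"],s["eef_rot"],s["joint_pos"])
for p in [(.459,-.351,.114),(.459,-.351,.07),(.379,-.351,.07)]: print(proj(c,np.array(p)))
print(c)
cv2.imwrite("pics/w1.png",cv2.resize(im[:,:,::-1],(800,600),interpolation=cv2.INTER_CUBIC))
E
```

```text
clock: 0.6
ee_pos: [0.3862, -0.4255, 0.4043]
eef_rot: [0.982, 0.19, -0.0, -0.0]
force: [0.7, -0.7, -1.3]
grip_width: 0.0873
grip_force: 0.0
clock: 1.1
ee_pos: [0.4511, -0.3589, 0.4046]
eef_rot: [0.982, 0.19, -0.0, 0.0]
force: [-0.3, 0.1, 0.2]
grip_width: 0.0873
grip_force: 0.0
[ 0.45078818 -0.35933226  0.40459948] [ 9.81848479e-01  1.89666616e-01 -3.32314597e-04  1.71959717e-04] [-8.66577218e-01  4.62214973e-01  1.55700174e+00 -8.29898076e-04
  1.12240291e+00  3.22933691e-01]
[250.97367368 178.14693083]
[251.59872889 167.5223196 ]
[225.18998563 232.39021944]
{'fx': 307.7893844594643, 'fy': 307.7893844594643, 'cx': 255.78244235297873, 'cy': 192.57207153407705, 'R': array([[ 3.73436077e-01, -9.27655914e-01,  2.59643987e-05],
       [-8.85564876e-01, -3.56483623e-01,  2.97815844e-01],
       [-2.76261373e-01, -1.11238174e-01, -9.54623341e-01]]), 't': array([-0.50140102,  0.23424755,  0.47716752])}
```

View pics/w1.png

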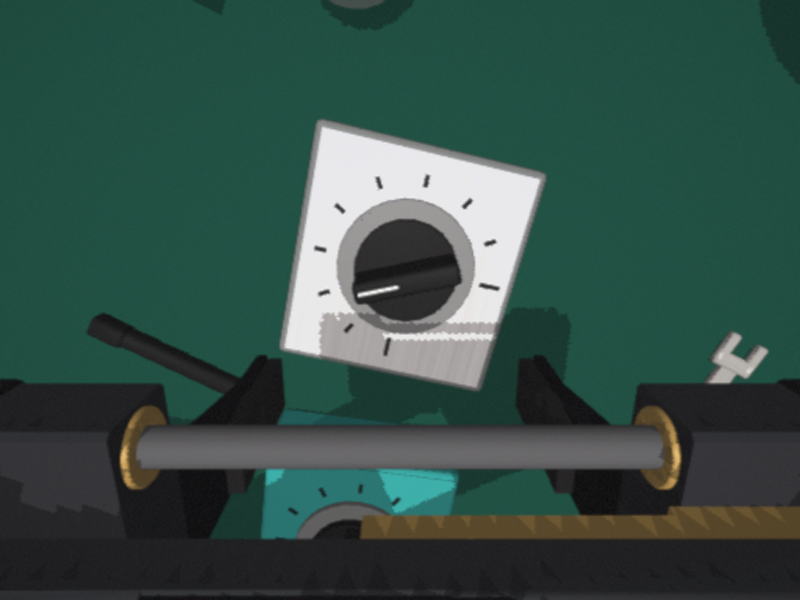

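The wrist view shows the grey box with its knob at (407,270). The white pointer tip is at (358,296), the off mark at (388,346) and the 270° mark at (488,287), so the knob is about 62° clockwise of off.

```bash
cat >> h.py <<'E'
from scipy.spatial.transform import Rotation as Ro
def delta(target,close_deg=None):
    "tool-axis mm to bring grasp point to target, and turn about tool z (deg) to get tool y along close_deg (mod 180)"
    s=bot.get_state();M=Ro.from_quat(s["eef_rot"]).as_matrix();g=s["ee_pos"]+M[:,2]*bot.tcp_to_grasp
    d=M.T@(np.array(target)-g)*1000; a=None
    if close_deg is not None:
        a=np.degrees(np.arctan2(M[1,1],M[0,1])); a=-((close_deg-a+90)%180-90)
    print("grasp",g.round(4),"tilt",np.degrees(np.arccos(-M[2,2])).round(2),"delta",d.round(1),"turn z",a,"j",s["joint_pos"].round(2),"t",s["clock"])
E
python3 - <<'E'
from h import *
import pickle
np.set_printoptions(precision=4,suppress=True)
c=pickle.load(open("w1.pkl","rb"));k=1.5625;S=eyes.calibration("scene")
w=lambda u,v,z:onz(c,u/k,v/k,z)
P=[w(*p,.07) for p in[(320,122),(545,176),(480,388),(283,348)]];P=np.array(P);print(P,P.mean(0))
for i in range(4):
    d=P[(i+1)%4]-P[i];print(np.linalg.norm(d),np.degrees(np.arctan2(d[1],d[0])))
print("disc",w(406,264,.084))
a,b=w(357,292,.114),w(458,264,.114);d=a-b;print("bar",a,b,(a+b)/2,np.linalg.norm(d),np.degrees(np.arctan2(d[1],d[0])))
X,e=tri([(c,407.5/k,278/k),(S,106+117/4,155+103/4)]);print("knob tri",X,e)
ba=np.degrees(np.arctan2(d[1],d[0]))
delta([*P.mean(0)[:2],.107],ba+90)
E
```

```text
[[ 0.5239 -0.2767  0.07  ]
 [ 0.5469 -0.42    0.07  ]
 [ 0.3953 -0.4445  0.07  ]
 [ 0.3717 -0.3016  0.07  ]] [ 0.4595 -0.3607  0.07  ]
0.14519195936062587 -80.90515540301098
0.15354908403005474 -170.82917671210913
0.14480385097417195 99.35927693576366
0.15421838868820395 9.315258463779768
disc [ 0.4637 -0.3582  0.084 ]
bar [ 0.4436 -0.3349  0.114 ] [ 0.4812 -0.3832  0.114 ] [ 0.4624 -0.359   0.114 ] 0.061203284710483565 127.91717214526939
knob tri [ 0.4573 -0.358   0.1016] [array([-3.5,  1.2]), array([-0.8,  0.4])]
grasp [ 0.4507 -0.3594  0.2411] tilt 0.04 delta [  7.7   4.4 134.1] turn z 73.9494916297877 j [-0.87  0.46  1.56 -0.    1.12  0.32] t 1.15
```

```bash
python3 -m jog '0 0 8 0 0 8.2; 0 0 8 0 0 8.2; 0 0 8 0 0 8.2; 0 0 8 0 0 8.2; 0 0 8 0 0 8.2' >/dev/null; python3 -m jog '0 0 8 0 0 8.2; 0 0 8 0 0 8.2; 0 0 4 0 0 8.2; 0 0 0 0 0 8.3; 0 0 0 0 0 0'
python3 - <<'E'
from h import *
import pickle
delta([.461,-.359,.107],127.9+90)
c=eyes.calibration("wrist");im=eyes.read_camera("wrist");pickle.dump(c,open("w2.pkl","wb"))
for p in [(.461,-.359,.114),(.461,-.359,.084)]: print(proj(c,np.array(p))*1.5625)
cv2.imwrite("pics/w2.png",cv2.resize(im[:,:,::-1],(800,600),interpolation=cv2.INTER_CUBIC))
E
```

```text
clock: 2.15
ee_pos: [0.4504, -0.3599, 0.3445]
eef_rot: [0.898, -0.439, -0.0, 0.0]
force: [-0.2, -0.0, -0.5]
grip_width: 0.0872
grip_force: 0.0
grasp [ 0.4503 -0.3599  0.181 ] tilt 0.03 delta [ 5.9 -9.  74. ] turn z -0.01440017490608625 j [-0.87  0.54  1.62 -0.    0.99  1.61] t 2.15
[378.96103282 321.43018073]
[381.31897159 302.15349817]
```

View pics/w2.png

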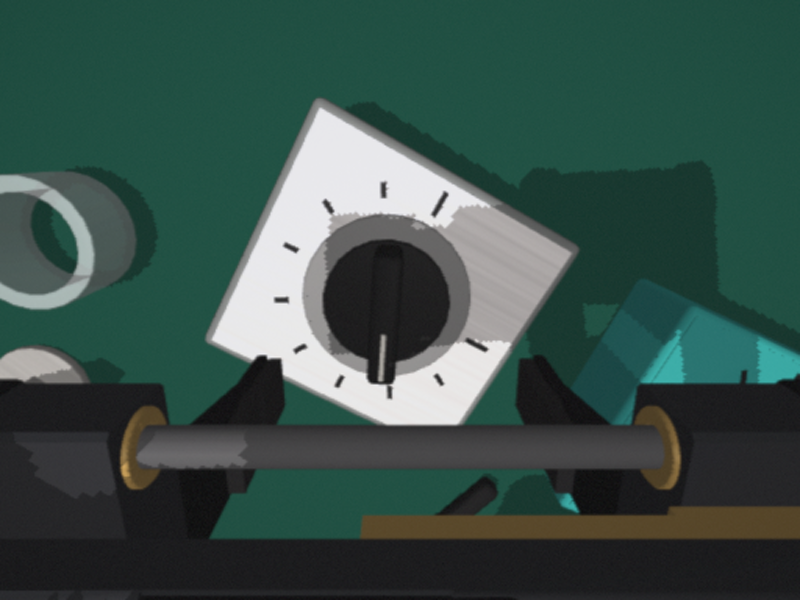

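The wrist view, now aligned with the bar, shows the disc centre at (386,299) and the bar running from (388,243) to (381,382). It sits about 3 mm right and up of the prediction, so I correct for that, descend and close.

```bash
python3 -m jog '5 -3 10 0 0 2; 4 -3 20 0 0 0; 0 0 25 0 0 0; 0 0 15 0 0 0; 0 0 4 0 0 0' ; python3 -m jog '0 0 0 0 0 0; 0 0 0 0 0 0; 0 0 0 0 0 0; 0 0 0 0 0 0; 0 0 0 0 0 0' 0; python3 -c "
from h import *
delta([.461,-.359,.107],127.9+90)"
```

```text
clock: 2.7
ee_pos: [0.4608, -0.3621, 0.269]
eef_rot: [0.891, -0.453, -0.002, -0.001]
force: [-0.9, 1.5, -0.7]
grip_width: 0.0873
grip_force: 0.0
clock: 3.2
ee_pos: [0.4619, -0.3619, 0.2714]
eef_rot: [0.891, -0.454, 0.001, 0.0]
force: [-0.6, -0.3, 0.3]
grip_width: 0.0551
grip_force: 0.0
grasp [ 0.462  -0.3621  0.1079] tilt 0.07 delta [-3.1 -1.   0.9] turn z -1.8509929535273386 j [-0.85  0.66  1.64 -0.    0.84  1.66] t 3.2
```

```bash
for i in 1 2; do python3 -m jog '0 0 0 0 0 0; 0 0 0 0 0 0; 0 0 0 0 0 0; 0 0 0 0 0 0; 0 0 0 0 0 0' 0|tail -3; done
```

```text
force: [-5.9, -4.7, 0.7]
grip_width: 0.015
grip_force: 4.2
force: [-3.9, -2.7, -0.0]
grip_width: 0.0139
grip_force: 30.0
```

```bash
python3 -m jog '0 0 0 0 0 -6; 0 0 0 0 0 -8; 0 0 0 0 0 -8; 0 0 0 0 0 -8; 0 0 0 0 0 -6'; python3 -m jog '0 0 0 0 0 -6; 0 0 0 0 0 -6; 0 0 0 0 0 -6; 0 0 0 0 0 -5; 0 0 0 0 0 -2'; python3 -c "
from h import *
delta([.461,-.359,.107],189.3+90);print(bot.get_state()['moment'])"
```

```text
clock: 4.7
ee_pos: [0.4623, -0.361, 0.2707]
eef_rot: [0.988, -0.154, 0.001, -0.001]
force: [1.2, 1.7, -0.3]
grip_width: 0.0137
grip_force: 30.0
clock: 5.2
ee_pos: [0.4625, -0.36, 0.2707]
eef_rot: [0.998, 0.062, 0.001, -0.002]
force: [1.4, 5.8, 2.8]
grip_width: 0.0138
grip_force: 30.0
grasp [ 0.4627 -0.3592  0.1072] tilt 0.27 delta [-1.7 -0.4  0.2] turn z -2.231754084595366 j [-0.85  0.66  1.64  0.01  0.85  0.59] t 5.2
[ 0.73342269 -0.40019872 -0.09390063]
```

```bash
for i in 1 2 ; do python3 -m jog '0 0 0 0 0 -1; 0 0 0 0 0 -1; 0 0 0 0 0 -1; 0 0 0 0 0 0; 0 0 0 0 0 0' |grep -E "force:|rot"; python3 -c "
from h import *
delta([.461,-.359,.107],189.3+90);print(bot.get_state()['moment'])"; done
```

```text
eef_rot: [0.996, 0.086, 0.001, -0.002]
force: [2.8, 5.2, 1.9]
grip_force: 30.0
grasp [ 0.4627 -0.3591  0.1072] tilt 0.28 delta [-1.6 -0.4  0.2] turn z 0.5991877629501232 j [-0.85  0.66  1.64  0.01  0.85  0.54] t 5.7
[ 0.76108162 -0.38461205 -0.21039939]
eef_rot: [0.994, 0.111, 0.001, -0.003]
force: [1.9, 4.3, 1.8]
grip_force: 30.0
grasp [ 0.4627 -0.3591  0.1072] tilt 0.32 delta [-1.6 -0.4  0.2] turn z 3.4446851272873005 j [-0.85  0.66  1.64  0.01  0.85  0.49] t 6.2
[ 0.80714481 -0.29617382 -0.7386345 ]
```

Moment about z climbed to 0.74 N m, so the knob is at its stop. Release and lift.

```bash
python3 -m jog '0 0 0 0 0 0; 0 0 0 0 0 0; 0 0 0 0 0 0; 0 0 0 0 0 0; 0 0 0 0 0 0' 1|tail -2; python3 -m jog '0 0 -15 0 0 0; 0 0 -30 0 0 0; 0 0 -40 0 0 0; 0 0 -40 0 0 0; 0 0 -25 0 0 0' |tail -2;  python3 - <<'E'
from h import *
im=eyes.read_camera("wrist")
cv2.imwrite("pics/w3.png",cv2.resize(im[:,:,::-1],(512,384)))
delta([.451,.358,.142],13.5)
E
```

```text
grip_width: 0.0469
grip_force: 0.0
grip_width: 0.0838
grip_force: 0.0
grasp [ 0.4639 -0.3642  0.2642] tilt 0.66 delta [ 149.7 -707.7  115.9] turn z 89.53300820448533 j [-0.85  0.45  1.51  0.    1.17  0.49] t 7.25
```

View pics/w3.png

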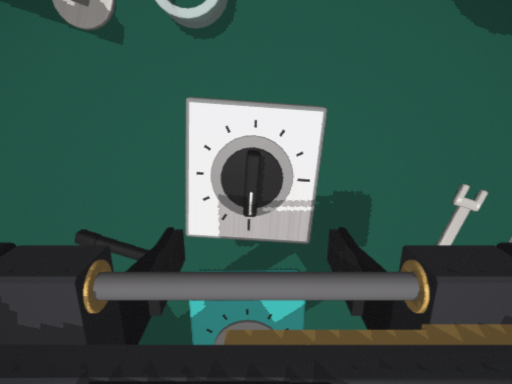

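The knob pointer at (250,210) is in line with the off mark (248,225). Next, the ear defenders.

```bash
python3 -m jog '5 -25 0 0 0 0; 10 -47 0 0 0 0; 10 -47 0 0 0 0; 10 -47 0 0 0 0; 10 -47 0 0 0 0'|sed -n 2p; python3 -m jog '10 -47 0 0 0 0; 10 -47 0 0 0 0; 10 -47 0 0 0 0; 10 -47 0 0 0 0; 10 -47 0 0 0 0'|sed -n 2p;python3 -m jog '10 -47 0 0 0 0; 10 -47 0 0 0 0; 10 -47 0 0 0 0; 10 -47 0 0 0 0; 10 -47 0 0 0 0'|sed -n 2p;python3 -m jog '5 -25 0 0 0 -4; 0 0 0 0 0 -8.5; 0 0 0 0 0 -8.5; 0 0 0 0 0 -8.5; 0 0 0 0 0 -8.5'|sed -n 2p;python3 -m jog '0 0 0 0 0 -8.5; 0 0 0 0 0 -8.5; 0 0 0 0 0 -8.5; 0 0 0 0 0 -8.5; 0 0 0 0 0 -8.5'
python3 - <<'E'
from h import *
delta([.451,.358,.142],13.5)
E
```

```text
ee_pos: [0.457, -0.1426, 0.4206]
ee_pos: [0.4528, 0.0978, 0.4208]
ee_pos: [0.4485, 0.3382, 0.4206]
ee_pos: [0.4481, 0.3618, 0.4204]
clock: 9.75
ee_pos: [0.4482, 0.3616, 0.4204]
eef_rot: [0.683, 0.731, -0.0, -0.0]
force: [-0.5, -0.0, 0.2]
grip_width: 0.087
grip_force: 0.0
grasp [0.4481 0.3616 0.2569] tilt 0.03 delta [ -3.8   2.7 114.9] turn z -9.62744806116092 j [0.48 0.44 1.54 0.   1.16 0.42] t 9.75
```

```bash
python3 -m jog '0 0 0 0 0 -5; 0 0 0 0 0 -4.6; 0 0 0 0 0 0; 0 0 0 0 0 0; 0 0 0 0 0 0'|sed -n 2p
python3 - <<'E'
from h import *
import pickle
delta([.451,.358,.142],13.5)
c=eyes.calibration("wrist");im=eyes.read_camera("wrist");pickle.dump(c,open("w4.pkl","wb"))
print(proj(c,np.array([.451,.358,.15]))*1.5625)
cv2.imwrite("pics/w4.png",cv2.resize(im[:,:,::-1],(800,600),interpolation=cv2.INTER_CUBIC))
E
```

```text
ee_pos: [0.4482, 0.3617, 0.4206]
grasp [0.4482 0.3617 0.2571] tilt 0.01 delta [ -4.2   1.9 115.1] turn z -0.435029407929278 j [ 0.49  0.44  1.54 -0.    1.16  0.26] t 10.25
[404.26870709 314.22792245]
```

View pics/w4.png

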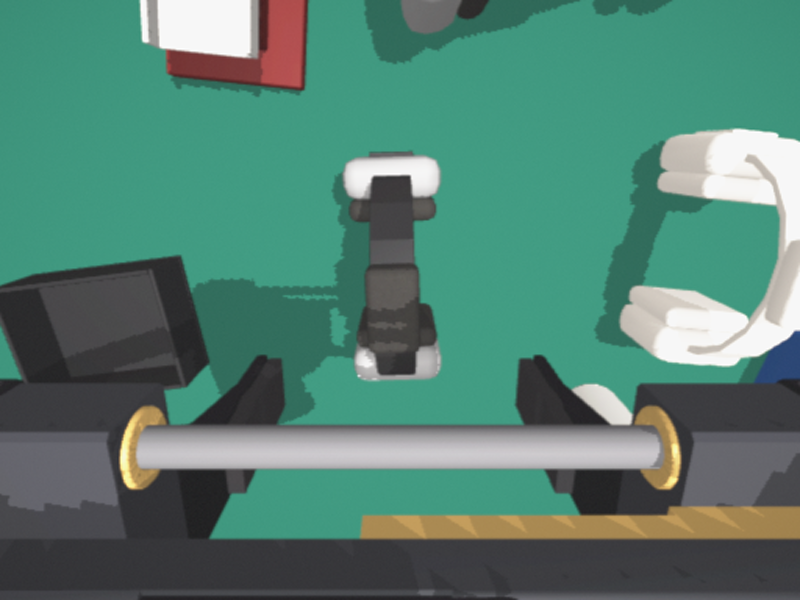

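The pad's top is centred at (392,306) in the wrist view, about 7 mm left and 4 mm up of the prediction, and its edges run parallel to the tool. I correct for that, descend and grip.

```bash
python3 -m jog '0 -5 20 0 0 0; 0 0 35 0 0 0; 0 0 35 0 0 0; 0 0 20 0 0 0; 0 0 6 0 0 0'|sed -n 2p; for i in 1 2; do python3 -m jog '0 0 0 0 0 0; 0 0 0 0 0 0; 0 0 0 0 0 0; 0 0 0 0 0 0; 0 0 0 0 0 0' 0|sed '1d;3d'; done
```

```text
ee_pos: [0.4426, 0.3602, 0.3023]
ee_pos: [0.4435, 0.3607, 0.3056]
force: [0.3, -0.5, -0.3]
grip_width: 0.0549
grip_force: 0.0
ee_pos: [0.4435, 0.3607, 0.3048]
force: [0.6, 0.4, -0.1]
grip_width: 0.0295
grip_force: 29.8
```

```bash
python3 -m jog '0 0 -20 0 0 0; 0 0 -45 0 0 0; 0 0 -45 0 0 0; 0 0 -45 0 0 0; 0 0 -45 0 0 0'; python3 -m jog '0 0 -10 0 0 -4; 0 0 0 0 0 -8; 0 0 0 0 0 -8; 0 0 0 0 0 -8; 0 0 0 0 0 -8'|sed -n 2p;  python3 -m jog '0 0 0 0 0 -8; 0 0 0 0 0 -8; 0 0 0 0 0 -8; 0 0 0 0 0 -8; 0 0 0 0 0 -3'; python3 - <<'E'
from h import *
delta([.618,-.017,.345],84.9)
E
```

```text
clock: 12.3
ee_pos: [0.4428, 0.3604, 0.5058]
eef_rot: [0.622, 0.783, -0.001, -0.0]
force: [0.6, 0.7, -3.2]
grip_width: 0.0296
grip_force: 29.8
ee_pos: [0.443, 0.3605, 0.5138]
clock: 13.3
ee_pos: [0.443, 0.3605, 0.5137]
eef_rot: [0.049, 0.999, -0.001, -0.001]
force: [-0.8, -0.1, -2.5]
grip_width: 0.0299
grip_force: 29.8
grasp [0.4426 0.3603 0.3502] tilt 0.15 delta [-211.7 -358.1    5.3] turn z -0.5589753808322229 j [ 0.49  0.35  1.43  0.    1.37 -0.98] t 13.3
```

```bash
python3 -m jog '-10 -17 0 0 0 0; -22 -38 0 0 0 0; -22 -38 0 0 0 0; -22 -38 0 0 0 0; -22 -38 0 0 0 0'|sed -n 2p; python3 -m jog '-22 -38 0 0 0 0; -22 -38 0 0 0 0; -22 -38 0 0 0 0; -22 -38 0 0 0 0; -22 -31 0 0 0 0'|sed -n 2p;  python3 -m jog '-4 -6 0 0 0 0; 0 0 0 0 0 0; 0 0 0 0 0 0; 0 0 0 0 0 0; 0 0 0 0 0 0'; python3 - <<'E'
from h import *
delta([.618,-.017,.345],84.9)
a=eyes.read_camera("scene")[:,:,::-1];b=eyes.read_camera("side")[:,:,::-1]
f=lambda im,x,y:cv2.resize(im[y:y+150,x:x+100],None,fx=4,fy=4,interpolation=cv2.INTER_CUBIC)
cv2.imwrite("pics/r1.png",np.hstack([f(a,165,120),f(b,150,80)]))
E
```

```text
ee_pos: [0.5236, 0.181, 0.5139]
ee_pos: [0.6144, -0.013, 0.5137]
clock: 14.8
ee_pos: [0.6171, -0.0157, 0.5149]
eef_rot: [0.05, 0.999, 0.0, -0.0]
force: [0.1, -0.2, -2.6]
grip_width: 0.0297
grip_force: 29.8
grasp [ 0.6171 -0.0157  0.3514] tilt 0.02 delta [-1.1 -1.2  6.4] turn z -0.6579323240276409 j [-0.21  0.42  1.31  0.    1.41 -1.68] t 14.8
```

View pics/r1.png

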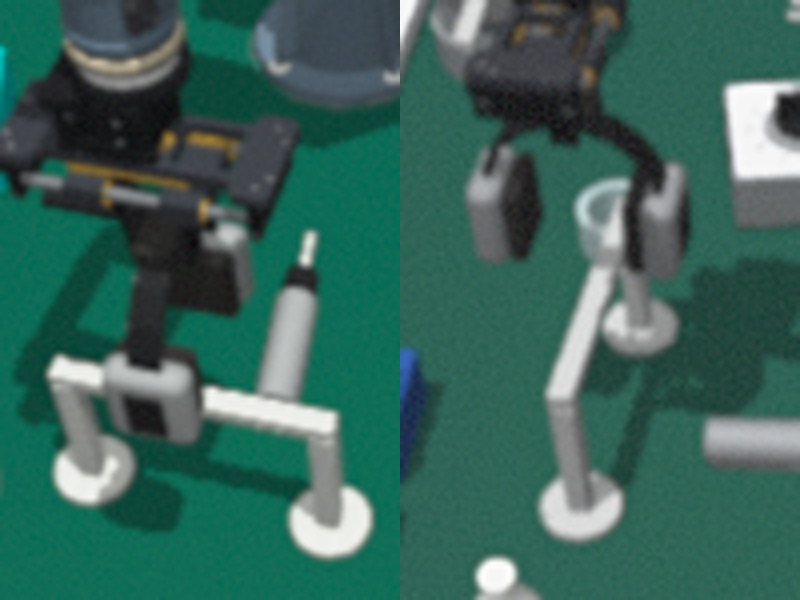

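Ear defenders are centred over the bar with one cup on each side. The fingertips reach 5 mm below the crown, so I will stop 2–3 mm above the bar and let the defenders drop a few mm. First I check clearance to the screwdriver.

```bash
python3 - <<'E'
from h import *
S=eyes.calibration("scene");D=eyes.calibration("side")
for p in [(259,390),(300,400),(284,293),(318,303)]: print("driver sc",onz(S,165+p[0]/4,120+p[1]/4,.02).round(3))
for p in [(355,289),(355,307),(410,290),(410,307)]: print("driver sd",onz(D,p[0]/1.5625,p[1]/1.5625,.02).round(3))
E
```

```text
driver sc [0.515 0.007 0.02 ]
driver sc [0.521 0.047 0.02 ]
driver sc [0.399 0.009 0.02 ]
driver sc [0.407 0.043 0.02 ]
driver sd [ 0.526 -0.003  0.02 ]
driver sd [0.521 0.05  0.02 ]
driver sd [ 0.4   -0.008  0.02 ]
driver sd [0.398 0.042 0.02 ]
```

```bash
python3 -m jog '-1 -10 10 0 0 -0.6; 0 -15 30 0 0 0; 0 0 40 0 0 0; 0 0 30 0 0 0; 0 0 15 0 0 0'|sed -n 2,4p; python3 -m jog '0 0 15 0 0 0; 0 0 12 0 0 0; 0 0 10 0 0 0; 0 0 7 0 0 0; 0 0 0 0 0 0'; python3 - <<'E'
from h import *
delta([.616,-.042,.178],84.9)
a=eyes.read_camera("scene")[:,:,::-1];b=eyes.read_camera("side")[:,:,::-1]
f=lambda im,x,y:cv2.resize(im[y:y+150,x:x+100],None,fx=4,fy=4,interpolation=cv2.INTER_CUBIC)
cv2.imwrite("pics/r2.png",np.hstack([f(a,165,150),f(b,150,80)]))
E
```

```text
ee_pos: [0.6149, -0.0426, 0.3857]
eef_rot: [0.046, 0.999, 0.0, -0.003]
force: [-0.8, 1.0, -3.1]
clock: 15.9
ee_pos: [0.616, -0.0422, 0.3448]
eef_rot: [0.046, 0.999, 0.0, -0.001]
force: [-0.6, 0.2, -2.4]
grip_width: 0.0296
grip_force: 29.8
grasp [ 0.6157 -0.0421  0.1813] tilt 0.11 delta [-0.3  0.1  3.3] turn z -0.16014583685978323 j [-0.25  0.59  1.51 -0.    1.05 -1.73] t 15.9
```

View pics/r2.png

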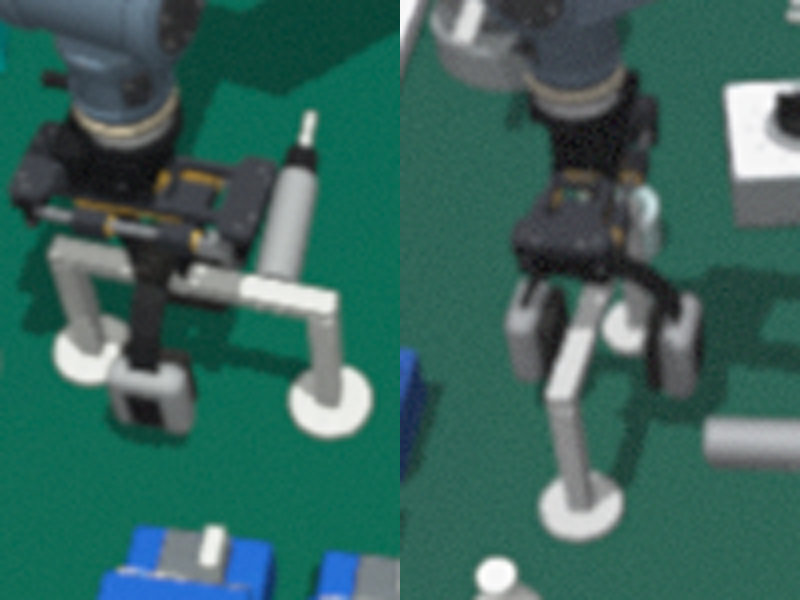

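The headband straddles the bar with a cup on each side, clear of the driver. I ease down 2 mm more, then open.

```bash
python3 -m jog '0 0 1 0 0 0; 0 0 1 0 0 0; 0 0 1 0 0 0; 0 0 0 0 0 0; 0 0 0 0 0 0'|sed -n 2,4p; for i in 1 2 3; do python3 -m jog '0 0 0 0 0 0; 0 0 0 0 0 0; 0 0 0 0 0 0; 0 0 0 0 0 0; 0 0 0 0 0 0' 1 |sed -n 4,6p; done
```

```text
ee_pos: [0.6162, -0.0421, 0.3428]
eef_rot: [0.046, 0.999, -0.0, 0.0]
force: [0.1, -0.9, -2.8]
force: [0.2, -0.5, -0.3]
grip_width: 0.0618
grip_force: 0.0
force: [1.0, -0.9, -0.1]
grip_width: 0.0864
grip_force: 0.0
force: [0.5, 1.2, -0.2]
grip_width: 0.0872
grip_force: 0.0
```

```bash
python3 -m jog '0 0 -10 0 0 0; 0 0 -25 0 0 0; 0 0 -40 0 0 0; 0 0 -45 0 0 0; 0 0 -45 0 0 0'|sed -n 2,4p; python3 -m jog '0 0 -30 0 0 0; 0 0 0 0 0 0; 0 0 0 0 0 0; 0 0 0 0 0 0; 0 0 0 0 0 0'|sed -n 2,4p; python3 - <<'E'
from h import *
a=eyes.read_camera("scene")[:,:,::-1];b=eyes.read_camera("side")[:,:,::-1]
f=lambda im,x,y:cv2.resize(im[y:y+150,x:x+100],None,fx=4,fy=4,interpolation=cv2.INTER_CUBIC)
cv2.imwrite("pics/r3.png",np.hstack([f(a,165,150),f(b,150,80)]))
E
```

```text
ee_pos: [0.6159, -0.0421, 0.51]
eef_rot: [0.046, 0.999, -0.0, 0.0]
force: [1.0, 0.7, -0.3]
ee_pos: [0.616, -0.0421, 0.5359]
eef_rot: [0.046, 0.999, 0.0, -0.002]
force: [-0.4, -0.1, -0.6]
```

View pics/r3.png

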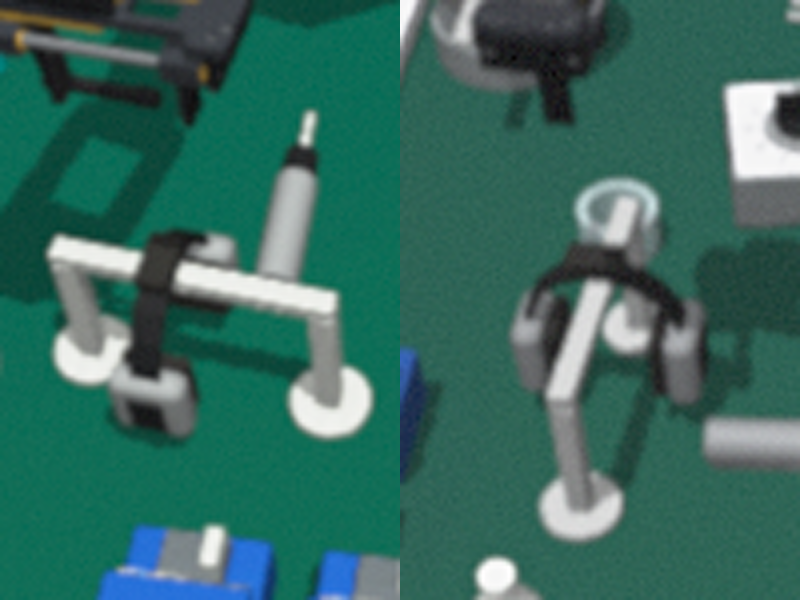

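The defenders hang squarely on the bar, with the pad at (175,262) in the scene half of the crop. The gripper is well clear of them, so I sign off.

```bash
python3 -c "
from plant import bot
print(bot.sign_off())"
```

```text
the job is handed in; nothing more can be done
None
```

The knob is turned to its anticlockwise stop and the ear defenders hang squarely over the rail with the gripper clear; the job is handed in, but no verdict came back.

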